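# Rack the blue markers from light to dark

### The arm

A 6-joint arm with a two-finger parallel gripper is mounted at the origin on a cart in front of the work surface, level with it; the furniture and walls round the work are solid. World frame = base frame: x ahead of the robot, y to its left, z up, the work surface at z = 0. Lengths are in m, angles in rad, forces in N, time in s.
With the tool pointing down it reaches from about 0.325 to 0.85 m from the base axis. Payload 4.4 kg.
Tool frame: the origin (TCP) lies at the very end of the fingers, on their centre line; the grasp point (between the pads) lies 19 mm behind it (arm.grip_point_offset is the distance from the TCP to the grasp point, in m); z points along the fingers, y is the line along which they close (so a half turn about z gives the same grasp; the last joint's range is limited). The gripper opens to 94 mm and grips with 3 to 60 N. Pads are 16 mm wide; open, the fingers measure 119 mm over their backs; the gripper's body (75 mm by 177 mm) begins 78 mm behind the grasp point.
Start: joints at [-1.343, 0.207, 1.542, -0, 1.393, -0.15], TCP at [0.212, -0.534, 0.205] pointing down, gripper open.
Joint ranges: [-2.73, 2.73], [-0.86, 2.22], [0.23, 2.46], [-1.11, 4.25], [0.08, 2.63], [-2.82, 2.82]. Speed limits (rad/s): [2.79, 2.79, 3.14, 3.14, 3.14, 3.14].

### API

Orientations are given as a 3x3 rotation matrix whose columns are the frame's x, y, z axes.
In Python, from station import readout, eyes, ticket, arm gives the robot as it stands.
- The arm moves only by the tool send_rows, never from a script. Its argument "increments" is a list of rows, each an object of numbers: "tx", "ty", "tz": the shift along the tool's x, y, z in mm; "roll": the turn about the tool's z in degrees; "jaw": the finger opening in mm, from 0 to 94. In form: [{"tx": .., "ty": .., "tz": .., "roll": .., "jaw": ..}, ...]. A call has 1 to 20 rows; each row shifts and turns the commanded pose from where the row before left it, along the tool's axes as they then stand; what a row does not reach is not made up. A row lasts 1/12 s, in which the tool goes at most 41.7 mm and 7.16 degrees, less where a joint would pass 70% of its speed; a pose out of reach is approached as far as the arm can. A call with a gripper value outside its range is refused whole. The fingers move at their own pace and stop on an object; "squeeze" is the grip in N (left out, the last holds). Time passes only in rows, so rows that do not move let the fingers close. It gives the time, the measured TCP pose, the force, the opening and the grip force at its end, in the units of the state.
- readout.get_state(): the state, without advancing time (a new reading comes with each control period).
- eyes.snapshot(name): name is "scene" or "top" or "wrist"; returns a dict with "color" (480x640x3 uint8, blue, green, red), "vfov" (degrees; the focal length in pixels is half the picture's height over the tangent of half this angle, whatever the lens; pixels are square), "cx", "cy" (the principal point, pixels), "view" (4x4, takes a point from world to camera coordinates). Camera axes: x right, y down, z forward; pixel columns grow to the right and rows downward; lengths in m; the calibration is good to about 2 mm. A picture is of the moment at which its call begins. There is no depth.
- ticket.finish_job(): hands the job in; it is judged then, once.
The state is a dict: "time_s": time; "joint_pos": joint angles; "dq": joint speeds; "joint_torque": joint torques, N m; "tcp_pos": TCP position; "orientation": TCP orientation; "wrist_force": force on the tool from outside, world axes, zero at the start; "wrist_torque": the same for the moment, N m; "width": finger opening in m; "grip_force": force on a finger pad.
Only numpy, scipy, OpenCV 4.12 (cv2) and the standard library are available. Lean on these libraries where they do the work, as an engineer would, in place of code of your own. Each camera call takes 0.05 s, during which the arm holds its last target. There are 200 camera calls.

### The job

Put the four blue twin-tip markers into the four empty notches of the wooden marker rest, one to a notch, so that the row is graded by shade: the palest blue next to the white blender marker, then darker step by step, to the darkest next to the black marker. Each must lie down in its notch across both combs, with its middle midway between them so that both caps overhang alike; leave the white and black markers, the coffee cup and the earbud case where they are.

Things in the scene. Friction and masses are not known exactly. Their poses are not given: they have to be found in the camera images.
- blender_mid (a point): Twin-tip marker, 146 mm long, 18 x 18 mm, does not roll, light grey barrel (middle 54 mm), a WHITE cap on each end, both ends alike; the point is its centre, 9 mm above its underside; x along its length, z up. It already lies in one of the two END notches of the rest (which end varies) and stays there. It is the colourless blender.
- black_mid (a point): Twin-tip marker, 146 mm long, 18 x 18 mm, does not roll, light grey barrel (middle 54 mm), a BLACK cap on each end, both ends alike; the point is its centre, 9 mm above its underside; x along its length, z up. It already lies in one of the two END notches of the rest (which end varies) and stays there.
- blue_pale_mid (a point): Twin-tip marker, 146 mm long, 18 x 18 mm, does not roll, light grey barrel (middle 54 mm), a very pale blue (1st, the lightest of the four blues) cap on each end, both ends alike; the point is its centre, 9 mm above its underside; x along its length, z up. Starts lying on the desk, left of the rest; grip across the barrel.
- blue_light_mid (a point): Twin-tip marker, 146 mm long, 18 x 18 mm, does not roll, light grey barrel (middle 54 mm), a light sky-blue (2nd lightest of the four blues) cap on each end, both ends alike; the point is its centre, 9 mm above its underside; x along its length, z up. Starts lying on the desk, left of the rest; grip across the barrel.
- blue_mid_mid (a point): Twin-tip marker, 146 mm long, 18 x 18 mm, does not roll, light grey barrel (middle 54 mm), a strong mid-blue (3rd lightest of the four blues) cap on each end, both ends alike; the point is its centre, 9 mm above its underside; x along its length, z up. Starts lying on the desk, left of the rest; grip across the barrel.
- blue_dark_mid (a point): Twin-tip marker, 146 mm long, 18 x 18 mm, does not roll, light grey barrel (middle 54 mm), a dark navy-blue (the darkest of the four blues) cap on each end, both ends alike; the point is its centre, 9 mm above its underside; x along its length, z up. Starts lying on the desk, left of the rest; grip across the barrel.
- rest: Wooden marker rest, fixed: two combs 300 mm long along y, 14 mm thick, at x = +-45 mm, open between. Origin: centre of underside; z up. Six notches at y = +-23, +-69, +-115 mm, 28 mm wide at the floor, parted by round teeth 30 mm tall. A marker lies along x across both combs, on notch floors 18 mm above the desk (centre at 27 mm). Outer two hold the white and black markers; inner four are empty.
- cup_mid (a point): White coffee cup with a handle, 83 x 110 x 55 mm, on a wooden saucer; bystander, not to be moved. The point is the middle of its bowl, half-way up.
- earbuds_mid (a point): White earbud charging case with rounded edges, 27 x 58 x 40 mm; bystander, not to be moved. The point is its centre.

How it is judged:
At the end, for the whole second after the job is handed in: All six markers lie still in notches, ordered white, palest to darkest blue, black: centres 21-32 mm above the desk, within 12 mm of the notch middle, within 15 mm of midway between the combs, within 0.25 rad of square to the row (((y of blender_mid in the frame of rest between 0.103 and 0.127 m and y of blue_pale_mid in the frame of rest between 0.057 and 0.081 m and y of blue_light_mid in the frame of rest between 0.011 and 0.035 m and y of blue_mid_mid in the frame of rest between -0.035 and -0.011 m and y of blue_dark_mid in the frame of rest between -0.081 and -0.057 m and y of black_mid in the frame of rest between -0.127 and -0.103 m) or (y of blender_mid in the frame of rest between -0.127 and -0.103 m and y of blue_pale_mid in the frame of rest between -0.081 and -0.057 m and y of blue_light_mid in the frame of rest between -0.035 and -0.011 m and y of blue_mid_mid in the frame of rest between 0.011 and 0.035 m and y of blue_dark_mid in the frame of rest between 0.057 and 0.081 m and y of black_mid in the frame of rest between 0.103 and 0.127 m)) and x of blender_mid in the frame of rest between -0.015 and 0.015 m and z of blender_mid in the frame of rest between 0.021 and 0.032 m and angle between the x axis of each of blender_mid, blue_pale_mid, blue_light_mid, blue_mid_mid, blue_dark_mid, black_mid and the x axis of rest, either way round below 0.25 rad and linear speed of each of blender, blue_pale, blue_light, blue_mid, blue_dark, black below 0.02 m/s and angular speed of each of blender, blue_pale, blue_light, blue_mid, blue_dark, black below 0.2 rad/s and x of blue_pale_mid in the frame of rest between -0.015 and 0.015 m and z of blue_pale_mid in the frame of rest between 0.021 and 0.032 m and x of blue_light_mid in the frame of rest between -0.015 and 0.015 m and z of blue_light_mid in the frame of rest between 0.021 and 0.032 m and x of blue_mid_mid in the frame of rest between -0.015 and 0.015 m and z of blue_mid_mid in the frame of rest between 0.021 and 0.032 m and x of blue_dark_mid in the frame of rest between -0.015 and 0.015 m and z of blue_dark_mid in the frame of rest between 0.021 and 0.032 m and x of black_mid in the frame of rest between -0.015 and 0.015 m and z of black_mid in the frame of rest between 0.021 and 0.032 m); the robot touches nothing.
It fails at once if the coffee cup is shifted more than 25 mm or tipped (distance of cup_mid from where it was at the start of the episode above 0.025 m or angle between cup_mid's own z axis and vertical above 0.35 rad).
It fails at once if the earbud case is shifted more than 25 mm (distance of earbuds_mid from where it was at the start of the episode above 0.025 m).
It fails at once if the white or black marker is taken out of its place (shifted more than 25 mm) (distance of any of blender_mid, black_mid from where it was at the start of the episode above 0.025 m).
It also fails if it takes over 96 s, if anything falls off the work surface, if the arm or the gripper's body presses on something with over 40 N, if the wrist force passes 120 N, or if a joint passes its speed limit or range.

## Working session

There is one attempt and no reset: what is moved stays moved. The work goes in short steps, Python scripts to look and compute and a tool call to move; the robot and the scene stay as the last step left them, time stands still between calls to the robot, and variables do not carry over. Pictures are saved under pics/ and viewed, at most 14 in all, crops included, and the job is handed in when it is done.

Besides the shell and the picture viewer there is one more tool, called by a JSON object that holds its "op" and its "data", one argument or row to a line. send_rows: Moves the arm, as the interface text tells. Its arguments: {"type":"object","properties":{"increments":{"type":"array","items":{"type":"object","properties":{"tx":{"type":"number"},"ty":{"type":"number"},"tz":{"type":"number"},"roll":{"type":"number"},"jaw":{"type":"number"}}}},"squeeze":{"type":"number"}},"required":["increments"]}

```bash
mkdir -p pics; python3 - <<'E'
from station import readout, eyes, arm
import cv2, numpy as np
for n in ("scene","top"):
    s=eyes.snapshot(n); cv2.imwrite(f"pics/{n}0.png",s["color"]); np.savez(f"{n}0.npz",**s)
    print(n,s["vfov"],s["cx"],s["cy"],np.round(s["view"],3).tolist())
st=readout.get_state(); print(st["tcp_pos"],np.round(st["orientation"],3).tolist(),st["width"],st["time_s"])
E
```

```text
scene 57.625228736825896 322.1411460560748 243.99508439083823 [[-0.892, -0.452, 0.015, 0.476], [-0.242, 0.449, -0.86, 0.202], [0.382, -0.771, -0.509, 0.707], [0.0, 0.0, 0.0, 1.0]]
top 50.20158684576299 309.81577050485896 235.11327051239795 [[0.003, -1.0, -0.028, -0.001], [-0.989, 0.001, -0.146, 0.564], [0.146, 0.028, -0.989, 1.091], [0.0, 0.0, 0.0, 1.0]]
[ 0.21193187 -0.53373943  0.20441557] [[0.929, 0.369, -0.0], [0.369, -0.929, 0.002], [0.0, -0.002, -1.0]] 0.09395259672367709 0.1
```

View pics/top0.png

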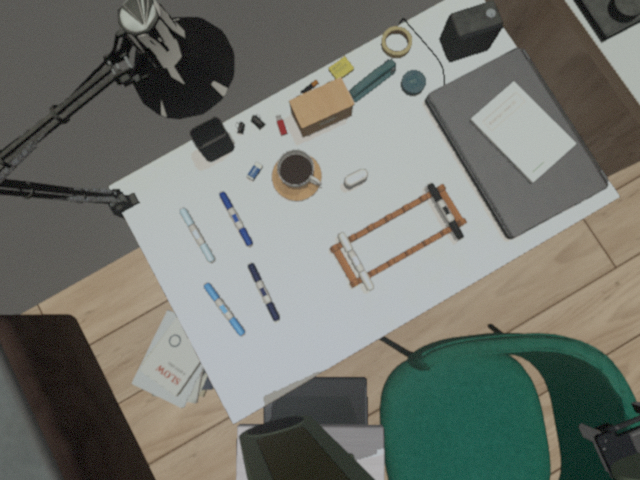

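View pics/scene0.png

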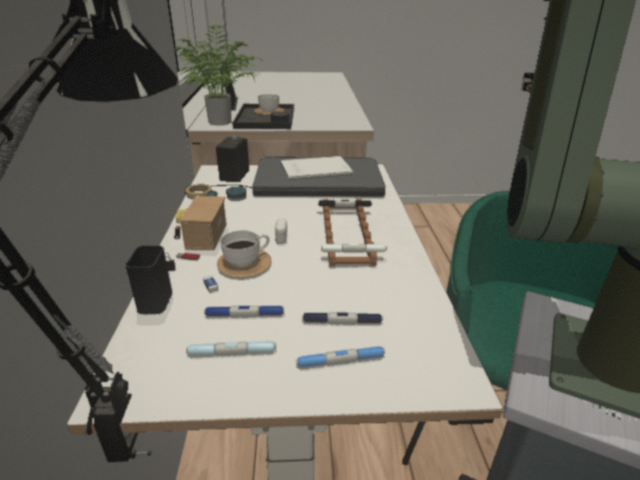

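The top view shows pale (197,235), mid-blue (236,218), light (224,309) and dark (264,292) on the desk. The white marker (355,262) and black marker (445,211) lie in the rest, so notches run pale to dark from the white end. The cup is at (297,170) and the earbuds at (356,178).

```bash
cat > h.py <<'E'
import numpy as np, cv2
def ray(s,uv,z):
    f=240/np.tan(np.radians(float(s["vfov"]))/2); V=s["view"]; R=V[:3,:3]; c=-R.T@V[:3,3]
    d=R.T@np.array([(uv[0]-s["cx"])/f,(uv[1]-s["cy"])/f,1]); return c+d*(z-c[2])/d[2]
def caps(s,box,lo,hi,z):
    x0,y0,x1,y1=box; hsv=cv2.cvtColor(s["color"],cv2.COLOR_BGR2HSV)
    m=cv2.inRange(hsv,lo,hi); k=np.zeros_like(m); k[y0:y1,x0:x1]=m[y0:y1,x0:x1]
    n,l,stt,_=cv2.connectedComponentsWithStats(k)
    for i in range(1,n):
        if stt[i,4]<12: k[l==i]=0
    p=np.argwhere(k)[:,::-1].astype(np.float32); r=cv2.minAreaRect(p)
    b=cv2.boxPoints(r); e=b-np.roll(b,1,0); i=np.argmax(np.linalg.norm(e,axis=1))
    m1=(b[i]+b[i-3])/2 if False else (b[i]+b[(i+1)%4])/2; m2=(b[i-1]+b[i-2])/2
    A,B=ray(s,m1,z),ray(s,m2,z); d=A-B
    return k,(A+B)/2,np.degrees(np.arctan2(d[1],d[0]))%180,np.linalg.norm(d),len(p)
E
python3 - <<'E'
from h import *
s=dict(np.load("top0.npz")); out=s["color"].copy()
Q={"pale":((172,200,220,268),(80,18,120),(130,110,255),.010),
"mid":((214,186,258,250),(90,100,30),(135,255,255),.010),
"light":((198,278,250,340),(90,80,80),(130,255,255),.010),
"dark":((244,258,286,325),(90,60,10),(150,255,130),.010),
"black":((422,178,470,244),(0,0,0),(179,255,75),.028),
"white":((330,228,378,295),(0,0,203),(179,25,255),.028),
"wood":((325,175,475,292),(3,90,60),(20,255,230),.02)}
for n,(b,lo,hi,z) in Q.items():
    try:
        k,c,a,L,N=caps(s,b,lo,hi,z); out[k>0]=(0,0,255); print(n,np.round(c,4),round(a,1),round(L,4),N)
    except Exception as e: print(n,e)
hsv=cv2.cvtColor(s["color"],cv2.COLOR_BGR2HSV); print(hsv[220,170],hsv[215,185],hsv[245,343],hsv[262,355],hsv[300,320],hsv[262,335])
print("earbuds",ray(s,(356,178),.02),"cup",ray(s,(297,170),.03))
cv2.imwrite("pics/m.png",cv2.resize(out[160:360,160:480],None,fx=2.5,fy=2.5,interpolation=0))
E
```

```text
pale [0.5707 0.2596 0.01  ] 31.1 0.14 268
mid [0.6083 0.1709 0.01  ] 29.6 0.1367 203
light [0.4026 0.1921 0.01  ] 38.0 0.1387 265
dark [0.4406 0.1041 0.01  ] 26.7 0.1346 179
black [ 0.6206 -0.3027  0.028 ] 28.3 0.1361 265
white [1.1478 0.7588 0.028 ] 0.0 0.0 0
wood [ 0.5679 -0.198   0.02  ] 119.6 0.2959 1435
[ 90   5 186] [ 96  27 188] [ 24  17 150] [103  12 187] [101  11 190] [ 95   8 189]
earbuds [ 0.69865518 -0.1053627   0.02      ] cup [0.71536828 0.02911359 0.03      ]
```

View pics/m.png

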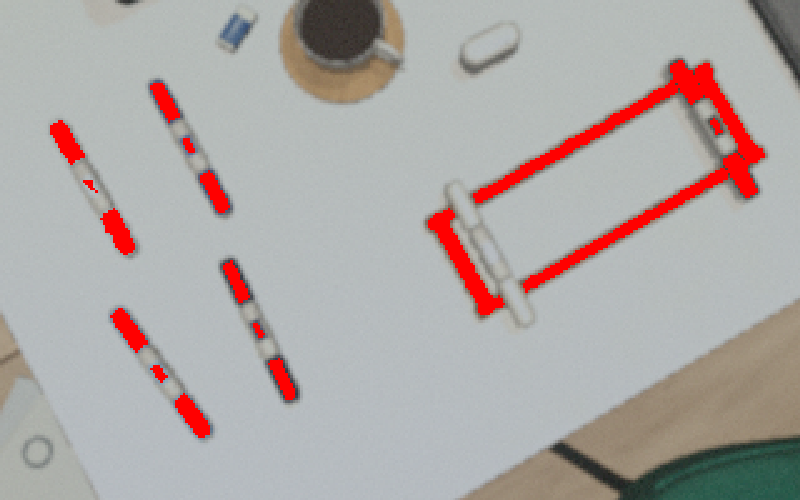

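The masks fit: marker lengths come out near 0.138 m against a true 0.146 m, and the rest at 0.296 m against 0.300 m. I'll go over the rest for a wrist look to refine its pose.

{"op": "send_rows", "data": {
  "increments": [
    {"roll": -4},
    {"roll": -4},
    {"tx": 36.6, "ty": -9, "tz": -3.5},
    {"tx": 36.6, "ty": -9, "tz": -3.5},
    {"tx": 36.6, "ty": -9, "tz": -3.5},
    {"tx": 36.6, "ty": -9, "tz": -3.5},
    {"tx": 36.6, "ty": -9, "tz": -3.5},
    {"tx": 36.6, "ty": -9, "tz": -3.5},
    {"tx": 36.6, "ty": -9, "tz": -3.5},
    {"tx": 36.6, "ty": -9, "tz": -3.5},
    {"tx": 36.6, "ty": -9, "tz": -3.5},
    {"tx": 36.6, "ty": -9, "tz": -3.5},
    {"tx": 36.6, "ty": -9, "tz": -3.5},
    {"tx": 36.6, "ty": -9, "tz": -3.5},
    {"tx": 36.6, "ty": -9, "tz": -3.5},
    {},
    {}
  ],
  "squeeze": 15
}}

```text
schema error: expected keys tx, ty, tz, roll, jaw
```

```bash
python3 - <<'E'
from station import readout, eyes
import cv2, numpy as np
s=eyes.snapshot("wrist"); cv2.imwrite("pics/w1.png",s["color"]); np.savez("w1.npz",**s)
st=readout.get_state(); print(st["tcp_pos"],np.round(st["orientation"],3).tolist(),st["time_s"])
V=s["view"]; print(s["vfov"],-V[:3,:3].T@V[:3,3],V[2,:3])
E
```

```text
[ 0.21195646 -0.53385338  0.20457659] [[0.929, 0.369, -0.0], [0.369, -0.929, 0.002], [0.0, -0.002, -1.0]] 0.15
71.7620487764154 [ 0.28973768 -0.502814    0.38348628] [-0.26541732 -0.10404952 -0.95850266]
```

View pics/w1.png

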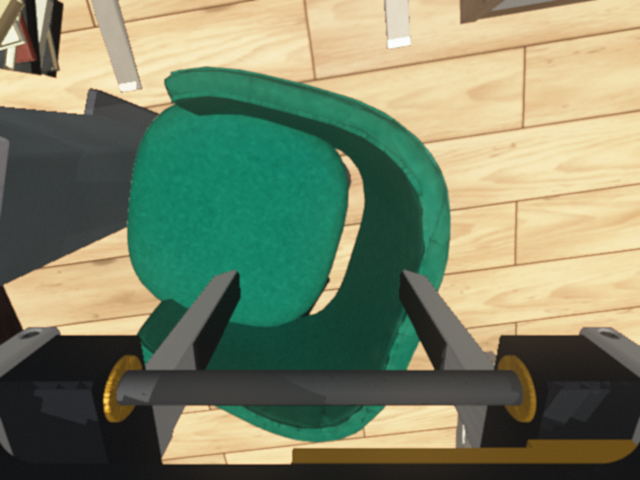

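The move was refused because every row needs all five keys. The picture shows only the chair below the start pose. I'll resend with full rows.

{"op": "send_rows", "data": {
  "increments": [
    {"tx": 0, "ty": 0, "tz": 0, "roll": -4, "jaw": 94},
    {"tx": 0, "ty": 0, "tz": 0, "roll": -4, "jaw": 94},
    {"tx": 36.6, "ty": -9, "tz": -3.5, "roll": 0, "jaw": 94},
    {"tx": 36.6, "ty": -9, "tz": -3.5, "roll": 0, "jaw": 94},
    {"tx": 36.6, "ty": -9, "tz": -3.5, "roll": 0, "jaw": 94},
    {"tx": 36.6, "ty": -9, "tz": -3.5, "roll": 0, "jaw": 94},
    {"tx": 36.6, "ty": -9, "tz": -3.5, "roll": 0, "jaw": 94},
    {"tx": 36.6, "ty": -9, "tz": -3.5, "roll": 0, "jaw": 94},
    {"tx": 36.6, "ty": -9, "tz": -3.5, "roll": 0, "jaw": 94},
    {"tx": 36.6, "ty": -9, "tz": -3.5, "roll": 0, "jaw": 94},
    {"tx": 36.6, "ty": -9, "tz": -3.5, "roll": 0, "jaw": 94},
    {"tx": 36.6, "ty": -9, "tz": -3.5, "roll": 0, "jaw": 94},
    {"tx": 0, "ty": 0, "tz": 0, "roll": 0, "jaw": 94},
    {"tx": 0, "ty": 0, "tz": 0, "roll": 0, "jaw": 94},
    {"tx": 0, "ty": 0, "tz": 0, "roll": 0, "jaw": 94}
  ],
  "squeeze": 15
}}

```text
time_s: 1.4
tcp_pos: [0.4852, -0.2752, 0.2399]
orientation: [[0.869, 0.495, -0.001], [0.495, -0.869, 0.0], [-0.001, -0.001, -1.0]]
wrist_force: [-0.4, -0.6, 0.1]
width: 0.0942
grip_force: 0.0
```

```bash
python3 - <<'E'
from station import readout, eyes
import cv2, numpy as np
s=eyes.snapshot("wrist"); cv2.imwrite("pics/w2.png",s["color"]); np.savez("w2.npz",**s)
st=readout.get_state(); print(st["tcp_pos"],np.round(st["orientation"],3).tolist(),st["time_s"],np.round(st["joint_pos"],2))
E
```

```text
[ 0.48474733 -0.27575758  0.23990186] [[0.87, 0.494, -0.001], [0.494, -0.87, 0.0], [-0.001, -0.001, -1.0]] 1.45 [-0.67  0.15  1.54 -0.    1.46  0.38]
```

View pics/w2.png

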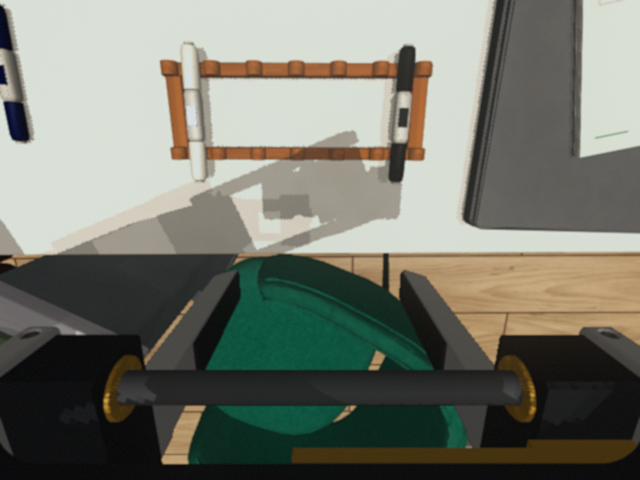

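The wrist view shows the whole rest: white marker from (190,43) to (199,181), black from (406,46) to (397,180), comb lines at rows ~69 and ~153, and the dark marker's edge at far left.

```bash
python3 - <<'E'
from h import *
s=dict(np.load("w2.npz"))
for n,a,b in (("white",(190,43),(199,181)),("black",(406,46),(397,180))):
    A,B=ray(s,a,.03),ray(s,b,.03); d=A-B; print(n,(A+B)/2,np.linalg.norm(d),np.degrees(np.arctan2(d[1],d[0])))
hsv=cv2.cvtColor(s["color"],cv2.COLOR_BGR2HSV); m=cv2.inRange(hsv,(3,110,60),(18,255,230)); m[200:]=0; m[:,450:]=0
P=[]
for u in range(215,385,2):          # comb rows, along columns between the end markers
    v=np.nonzero(m[:,u])[0]; up=v[v<105]; lo=v[v>=105]
    if len(up) and len(lo): P.append((u,up.mean(),lo.mean()))
P=np.array(P); T=[np.array([ray(s,(p[0],p[k]),.018)[:2] for p in P]) for k in (1,2)]
for t in T:
    vx,vy,x,y=cv2.fitLine(t.astype(np.float32),cv2.DIST_HUBER,0,.01,.01).ravel(); print("comb",np.degrees(np.arctan2(vy,vx)),x,y)
# posts: extents of wood along row of combs
for vr in ((60,78),(147,160)):
    u=np.nonzero(m[vr[0]:vr[1]].sum(0)>255*4)[0]; print(u.min(),u.max())
E
```

```text
white [ 0.50855702 -0.10325362  0.03      ] 0.1432663012309497 27.482230621664332
black [ 0.62081311 -0.3018539   0.03      ] 0.1392254380873676 29.65215520579973
comb -60.657753 0.6035593 -0.17170794
comb -60.33126 0.5316092 -0.22533163
161 431
172 423
```

The rest centre is about (0.568, -0.200) with its x axis at 29.5°. The marker spacing (0.228 m) and comb spacing (0.089 m) agree with the given sizes. First pick: dark.

{"op": "send_rows", "data": {
  "increments": [
    {"tx": 0, "ty": 0, "tz": 0, "roll": 2.9, "jaw": 70},
    {"tx": 11.9, "ty": -32.6, "tz": 12.7, "roll": 0, "jaw": 70},
    {"tx": 11.9, "ty": -32.6, "tz": 12.7, "roll": 0, "jaw": 70},
    {"tx": 11.9, "ty": -32.6, "tz": 12.7, "roll": 0, "jaw": 70},
    {"tx": 11.9, "ty": -32.6, "tz": 12.7, "roll": 0, "jaw": 70},
    {"tx": 11.9, "ty": -32.6, "tz": 12.7, "roll": 0, "jaw": 70},
    {"tx": 11.9, "ty": -32.6, "tz": 12.7, "roll": 0, "jaw": 70},
    {"tx": 11.9, "ty": -32.6, "tz": 12.7, "roll": 0, "jaw": 70},
    {"tx": 11.9, "ty": -32.6, "tz": 12.7, "roll": 0, "jaw": 70},
    {"tx": 11.9, "ty": -32.6, "tz": 12.7, "roll": 0, "jaw": 70},
    {"tx": 11.9, "ty": -32.6, "tz": 12.7, "roll": 0, "jaw": 70},
    {"tx": 11.9, "ty": -32.6, "tz": 12.7, "roll": 0, "jaw": 70},
    {"tx": 0, "ty": 0, "tz": 0, "roll": 0, "jaw": 70},
    {"tx": 0, "ty": 0, "tz": 0, "roll": 0, "jaw": 70}
  ]
}}

```text
time_s: 2.62
tcp_pos: [0.4398, 0.1038, 0.0997]
orientation: [[0.892, 0.451, -0.003], [0.451, -0.892, -0.001], [-0.003, -0.001, -1.0]]
wrist_force: [-0.3, -0.3, -0.4]
width: 0.0699
grip_force: 0.0
```

```bash
cat > go.py <<'E'
# usage: go.py x y z yaw_deg -> roll, then shift in tool axes after the roll
import sys,numpy as np
from station import readout
st=readout.get_state(); R=np.array(st["orientation"]); p=np.array(st["tcp_pos"])
x,y,z,w=map(float,sys.argv[1:5]); now=np.degrees(np.arctan2(R[1,0],R[0,0]))
a=np.radians(w); d=np.array([x,y,z])-p
t=1e3*np.array([np.cos(a)*d[0]+np.sin(a)*d[1],np.sin(a)*d[0]-np.cos(a)*d[1],-d[2]])
print("roll",round(now-w,2),"t",t.round(1),"n",round(np.linalg.norm(t)/41,1),"t",st["time_s"],"w",st["width"])
E
python3 go.py .4406 .1041 .004 26.7
```

```text
roll 0.13 t [ 0.8  0.1 95.7] n 2.3 t 2.6167 w 0.06989290544818093
```

{"op": "send_rows", "data": {
  "increments": [
    {"tx": 0.8, "ty": 0, "tz": 30, "roll": 0, "jaw": 70},
    {"tx": 0, "ty": 0, "tz": 30, "roll": 0, "jaw": 70},
    {"tx": 0, "ty": 0, "tz": 25, "roll": 0, "jaw": 70},
    {"tx": 0, "ty": 0, "tz": 10.5, "roll": 0, "jaw": 70},
    {"tx": 0, "ty": 0, "tz": 0, "roll": 0, "jaw": 70},
    {"tx": 0, "ty": 0, "tz": 0, "roll": 0, "jaw": 10},
    {"tx": 0, "ty": 0, "tz": 0, "roll": 0, "jaw": 10},
    {"tx": 0, "ty": 0, "tz": 0, "roll": 0, "jaw": 10},
    {"tx": 0, "ty": 0, "tz": 0, "roll": 0, "jaw": 10},
    {"tx": 0, "ty": 0, "tz": 0, "roll": 0, "jaw": 10},
    {"tx": 0, "ty": 0, "tz": 0, "roll": 0, "jaw": 10},
    {"tx": 0, "ty": 0, "tz": 0, "roll": 0, "jaw": 10},
    {"tx": 0, "ty": 0, "tz": -15, "roll": 0, "jaw": 10},
    {"tx": 0, "ty": 0, "tz": -30, "roll": 0, "jaw": 10},
    {"tx": 0, "ty": 0, "tz": -35, "roll": 0, "jaw": 10},
    {"tx": 0, "ty": 0, "tz": -30, "roll": 0, "jaw": 10},
    {"tx": 0, "ty": 0, "tz": 0, "roll": 0, "jaw": 10}
  ],
  "squeeze": 20
}}

```text
time_s: 4.03
tcp_pos: [0.4472, 0.1048, 0.1217]
orientation: [[0.893, 0.45, 0.013], [0.45, -0.893, 0.001], [0.012, 0.005, -1.0]]
wrist_force: [-0.0, -0.3, 0.1]
width: 0.0101
grip_force: 0.0
```

```bash
python3 go.py .6020 -.2598 .110 29.5; python3 - <<'E'
from station import eyes
import cv2
s=eyes.snapshot("wrist"); cv2.imwrite("pics/w3.png",s["color"])
E
```

```text
roll -2.72 t [-44.8 393.5  11.7] n 9.7 t 4.0333 w 0.010097201370019978
```

View pics/w3.png

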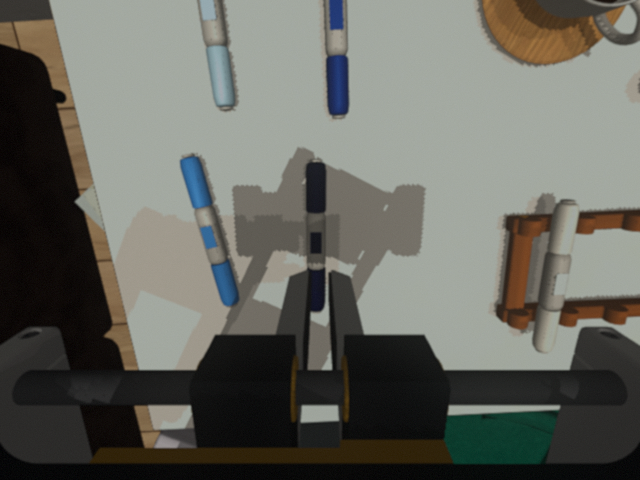

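The grasp missed. The dark marker still lies on the desk from (316,160) to (317,310), aligned with the fingers. I'll measure it from this view.

```bash
python3 - <<'E'
from h import *
from station import eyes, readout
s=eyes.snapshot("wrist"); np.savez("w3.npz",**s)
for n,a,b in (("dark",(316,160),(317,310)),("light",(189,156),(231,304)),("white",(567,201),(543,351))):
    z=.03 if n=="white" else .01
    A,B=ray(s,a,z),ray(s,b,z); d=A-B; print(n,(A+B)/2,np.linalg.norm(d),np.degrees(np.arctan2(d[1],d[0])))
st=readout.get_state(); print(st["tcp_pos"],np.round(st["joint_pos"],3),np.round(st["orientation"],3).tolist(),s["view"][2])
t=eyes.snapshot("top"); k,c,a,L,N=caps(t,(230,248,300,335),(90,60,10),(150,255,130),.010); print(c,a,L,N)
E
```

```text
dark [0.43943261 0.10425362 0.01      ] 0.14196858984412852 26.999287904293464
light [0.40105779 0.19138746 0.01      ] 0.14094816971935514 37.08717632351277
white [ 0.50506045 -0.09718849  0.03      ] 0.14282756001476213 29.580903045512734
[0.44313826 0.10447857 0.116722  ] [ 0.041  0.045  1.92  -0.     1.173  1.145] [[0.893, 0.45, 0.004], [0.45, -0.893, 0.0], [0.003, 0.002, -1.0]] [-0.24597364 -0.12889994 -0.96066736  0.43288559]
[0.39724081 0.08255656 0.01      ] 27.516153256417898 0.03771056743309813 86
```

{"op": "send_rows", "data": {
  "increments": [
    {"tx": -1, "ty": 0, "tz": 0, "roll": 0, "jaw": 50},
    {"tx": 0, "ty": 0, "tz": 0, "roll": 0, "jaw": 50},
    {"tx": 0, "ty": 0, "tz": 0, "roll": 0, "jaw": 50},
    {"tx": 0, "ty": 0, "tz": 0, "roll": 0, "jaw": 50},
    {"tx": 0, "ty": 0, "tz": 0, "roll": 0, "jaw": 50},
    {"tx": 0, "ty": 0, "tz": 30, "roll": 0, "jaw": 50},
    {"tx": 0, "ty": 0, "tz": 30, "roll": 0, "jaw": 50},
    {"tx": 0, "ty": 0, "tz": 30, "roll": 0, "jaw": 50},
    {"tx": 0, "ty": 0, "tz": 15, "roll": 0, "jaw": 50},
    {"tx": 0, "ty": 0, "tz": 0, "roll": 0, "jaw": 50},
    {"tx": 0, "ty": 0, "tz": 0, "roll": 0, "jaw": 50},
    {"tx": 0, "ty": 0, "tz": 0, "roll": 0, "jaw": 50}
  ]
}}

```text
time_s: 5.18
tcp_pos: [0.4422, 0.1039, 0.0112]
orientation: [[0.893, 0.45, 0.002], [0.45, -0.893, 0.0], [0.002, 0.001, -1.0]]
wrist_force: [-0.2, 0.5, -0.1]
width: 0.0501
grip_force: 0.0
```

```bash
python3 go.py .4396 .1042 .004 26.9
```

```text
roll -0.15 t [-2.2 -1.4  7.2] n 0.2 t 5.1833 w 0.05014196582997457
```

{"op": "send_rows", "data": {
  "increments": [
    {"tx": -2.2, "ty": -1.4, "tz": 7, "roll": 0, "jaw": 50},
    {"tx": 0, "ty": 0, "tz": 0, "roll": 0, "jaw": 50},
    {"tx": 0, "ty": 0, "tz": 0, "roll": 0, "jaw": 10},
    {"tx": 0, "ty": 0, "tz": 0, "roll": 0, "jaw": 10},
    {"tx": 0, "ty": 0, "tz": 0, "roll": 0, "jaw": 10},
    {"tx": 0, "ty": 0, "tz": 0, "roll": 0, "jaw": 10},
    {"tx": 0, "ty": 0, "tz": 0, "roll": 0, "jaw": 10},
    {"tx": 0, "ty": 0, "tz": 0, "roll": 0, "jaw": 10},
    {"tx": 0, "ty": 0, "tz": 0, "roll": 0, "jaw": 10},
    {"tx": 0, "ty": 0, "tz": 0, "roll": 0, "jaw": 10}
  ]
}}

```text
time_s: 6.02
tcp_pos: [0.4386, 0.1041, 0.0034]
orientation: [[0.893, 0.45, 0.0], [0.45, -0.893, -0.0], [0.0, 0.0, -1.0]]
wrist_force: [0.1, -0.3, 1.7]
width: 0.0181
grip_force: 20.0
```

Gripped: width 18.1 mm at 20 N. Lifting now.

{"op": "send_rows", "data": {
  "increments": [
    {"tx": 0, "ty": 0, "tz": -8, "roll": 0, "jaw": 10},
    {"tx": 0, "ty": 0, "tz": -16, "roll": 0, "jaw": 10},
    {"tx": 0, "ty": 0, "tz": -22, "roll": 0, "jaw": 10},
    {"tx": 0, "ty": 0, "tz": -22, "roll": 0, "jaw": 10},
    {"tx": 0, "ty": 0, "tz": -22, "roll": 0, "jaw": 10},
    {"tx": 0, "ty": 0, "tz": -12, "roll": 0, "jaw": 10},
    {"tx": 0, "ty": 0, "tz": 0, "roll": 0, "jaw": 10},
    {"tx": 0, "ty": 0, "tz": 0, "roll": 0, "jaw": 10}
  ]
}}

```text
time_s: 6.68
tcp_pos: [0.4389, 0.1041, 0.106]
orientation: [[0.893, 0.45, 0.002], [0.45, -0.893, 0.0], [0.002, 0.001, -1.0]]
wrist_force: [0.4, -0.2, -1.4]
width: 0.0181
grip_force: 20.0
```

```bash
python3 go.py .6020 -.2598 .105 29.5
```

```text
roll -2.75 t [-37.3 397.1   1. ] n 9.7 t 6.6833 w 0.018127620367220522
```

{"op": "send_rows", "data": {
  "increments": [
    {"tx": 0, "ty": 0, "tz": 0, "roll": -2.75, "jaw": 10},
    {"tx": -1.9, "ty": 20, "tz": 0, "roll": 0, "jaw": 10},
    {"tx": -3, "ty": 32, "tz": 0, "roll": 0, "jaw": 10},
    {"tx": -3, "ty": 32, "tz": 0, "roll": 0, "jaw": 10},
    {"tx": -3, "ty": 32, "tz": 0, "roll": 0, "jaw": 10},
    {"tx": -3, "ty": 32, "tz": 0, "roll": 0, "jaw": 10},
    {"tx": -3, "ty": 32, "tz": 0, "roll": 0, "jaw": 10},
    {"tx": -3, "ty": 32, "tz": 0, "roll": 0, "jaw": 10},
    {"tx": -3, "ty": 32, "tz": 0, "roll": 0, "jaw": 10},
    {"tx": -3, "ty": 32, "tz": 0, "roll": 0, "jaw": 10},
    {"tx": -3, "ty": 32, "tz": 0, "roll": 0, "jaw": 10},
    {"tx": -3, "ty": 32, "tz": 0, "roll": 0, "jaw": 10},
    {"tx": -3, "ty": 32, "tz": 0, "roll": 0, "jaw": 10},
    {"tx": -2.4, "ty": 25, "tz": 0, "roll": 0, "jaw": 10},
    {"tx": 0, "ty": 0, "tz": 0, "roll": 0, "jaw": 10},
    {"tx": 0, "ty": 0, "tz": 0, "roll": 0, "jaw": 10},
    {"tx": 0, "ty": 0, "tz": 0, "roll": 0, "jaw": 10}
  ]
}}

```text
time_s: 8.1
tcp_pos: [0.6, -0.2586, 0.1031]
orientation: [[0.87, 0.492, -0.003], [0.492, -0.87, 0.003], [-0.002, -0.004, -1.0]]
wrist_force: [-0.3, 0.3, -0.0]
width: 0.0178
grip_force: 20.0
```

```bash
python3 go.py .6020 -.2598 .045 29.5; python3 - <<'E'
from station import eyes
import cv2, numpy as np
s=eyes.snapshot("wrist"); np.savez("w4.npz",**s); cv2.imwrite("pics/w4.png",s["color"])
E
```

```text
roll -0.01 t [ 1.2  2.1 58.1] n 1.4 t 8.1 w 0.017792695143983604
```

View pics/w4.png

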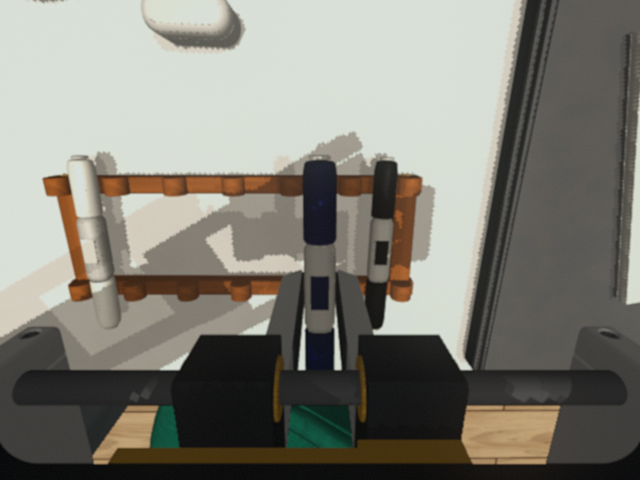

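It is held straight, with the gap between the teeth at columns 293 and 350 directly below the marker at (320,250). I'll check the rest position from this view as the second measurement.

```bash
python3 - <<'E'
from h import *
s=dict(np.load("w4.npz")); R=np.array([[.8704,.4924],[-.4924,.8704]]) 
for n,a,b in (("white",(80,157),(110,327)),("black",(386,160),(374,327))):
    A,B=ray(s,a,.03),ray(s,b,.03); print(n,(A+B)/2,np.linalg.norm(A-B),R@((A+B)/2)[:2])
for n,p in (("teeth top comb",(115,184)),("",(175,184)),("",(234,184)),("",(350,184)),("low",(132,289)),("",(187,289)),("",(241,289))):
    q=ray(s,p,.027); print(n,R@(q[:2]-[.568,-.1997]))
E
```

```text
white [ 0.50901697 -0.10320774  0.03      ] 0.14369988804909023 [ 0.39222888 -0.34047197]
black [ 0.62048564 -0.30201087  0.03      ] 0.14110424446843622 [ 0.39136055 -0.56839739]
teeth top comb [0.0475943  0.09051228]
 [0.04760954 0.04433996]
 [ 0.0476245  -0.00101368]
 [ 0.04765388 -0.09004179]
low [-0.04094114  0.09181149]
 [-0.04087706  0.04526631]
 [-0.04081421 -0.00038278]
```

The teeth agree within 1 mm, so I'll lower and release.

{"op": "send_rows", "data": {
  "increments": [
    {"tx": 1.2, "ty": 2.1, "tz": 0, "roll": 0, "jaw": 10},
    {"tx": 0, "ty": 0, "tz": 15, "roll": 0, "jaw": 10},
    {"tx": 0, "ty": 0, "tz": 20, "roll": 0, "jaw": 10},
    {"tx": 0, "ty": 0, "tz": 18, "roll": 0, "jaw": 10},
    {"tx": 0, "ty": 0, "tz": 10, "roll": 0, "jaw": 10},
    {"tx": 0, "ty": 0, "tz": 8, "roll": 0, "jaw": 10},
    {"tx": 0, "ty": 0, "tz": 5, "roll": 0, "jaw": 10},
    {"tx": 0, "ty": 0, "tz": 4, "roll": 0, "jaw": 10},
    {"tx": 0, "ty": 0, "tz": 0, "roll": 0, "jaw": 10},
    {"tx": 0, "ty": 0, "tz": 0, "roll": 0, "jaw": 10}
  ]
}}

```text
time_s: 8.98
tcp_pos: [0.604, -0.2612, 0.0259]
orientation: [[0.87, 0.492, 0.001], [0.492, -0.87, -0.001], [0.001, 0.001, -1.0]]
wrist_force: [-0.9, 0.7, 0.1]
width: 0.0181
grip_force: 20.0
```

{"op": "send_rows", "data": {
  "increments": [
    {"tx": -1, "ty": -2, "tz": 1.5, "roll": 0, "jaw": 10},
    {"tx": 0, "ty": 0, "tz": 2, "roll": 0, "jaw": 10},
    {"tx": 0, "ty": 0, "tz": 0, "roll": 0, "jaw": 10},
    {"tx": 0, "ty": 0, "tz": 0, "roll": 0, "jaw": 32},
    {"tx": 0, "ty": 0, "tz": 0, "roll": 0, "jaw": 32},
    {"tx": 0, "ty": 0, "tz": 0, "roll": 0, "jaw": 32},
    {"tx": 0, "ty": 0, "tz": 0, "roll": 0, "jaw": 32},
    {"tx": 0, "ty": 0, "tz": -15, "roll": 0, "jaw": 32},
    {"tx": 0, "ty": 0, "tz": -25, "roll": 0, "jaw": 32},
    {"tx": 0, "ty": 0, "tz": -30, "roll": 0, "jaw": 50},
    {"tx": 0, "ty": 0, "tz": -20, "roll": 0, "jaw": 50},
    {"tx": 0, "ty": 0, "tz": 0, "roll": 0, "jaw": 50},
    {"tx": 0, "ty": 0, "tz": 0, "roll": 0, "jaw": 50}
  ]
}}

```text
time_s: 10.07
tcp_pos: [0.6028, -0.2605, 0.1135]
orientation: [[0.87, 0.492, 0.003], [0.492, -0.87, -0.002], [0.002, 0.003, -1.0]]
wrist_force: [-0.1, 0.5, -0.6]
width: 0.0496
grip_force: 0.0
```

```bash
python3 go.py .6083 .1709 .10 29.6;  python3 - <<'E'
from station import eyes
import cv2, numpy as np
s=eyes.snapshot("wrist"); np.savez("w5.npz",**s); cv2.imwrite("pics/w5.png",s["color"])
E
```

```text
roll -0.1 t [ 217.9 -372.4   13.5] n 10.5 t 10.0667 w 0.04956655604930736
```

View pics/w5.png

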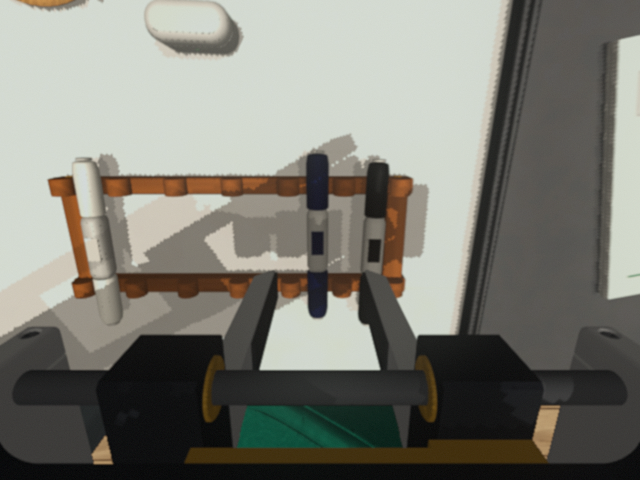

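Dark lies seated in its notch, from (317,153) to (318,318), beside black. Next is mid-blue.

{"op": "send_rows", "data": {
  "increments": [
    {"tx": 10, "ty": -16, "tz": 0, "roll": 0, "jaw": 50},
    {"tx": 17, "ty": -29, "tz": 0, "roll": 0, "jaw": 50},
    {"tx": 17, "ty": -29, "tz": 0, "roll": 0, "jaw": 50},
    {"tx": 17, "ty": -29, "tz": 0, "roll": 0, "jaw": 50},
    {"tx": 17, "ty": -29, "tz": 0, "roll": 0, "jaw": 50},
    {"tx": 17, "ty": -29, "tz": 0, "roll": 0, "jaw": 50},
    {"tx": 17, "ty": -29, "tz": 0, "roll": 0, "jaw": 50},
    {"tx": 17, "ty": -29, "tz": 0, "roll": 0, "jaw": 50},
    {"tx": 17, "ty": -29, "tz": 0, "roll": 0, "jaw": 50},
    {"tx": 17, "ty": -29, "tz": 0, "roll": 0, "jaw": 50},
    {"tx": 17, "ty": -29, "tz": 0, "roll": 0, "jaw": 50},
    {"tx": 17, "ty": -29, "tz": 0, "roll": 0, "jaw": 50},
    {"tx": 17, "ty": -29, "tz": 10, "roll": 0, "jaw": 50},
    {"tx": 4, "ty": -8, "tz": 20, "roll": 0, "jaw": 50},
    {"tx": 0, "ty": 0, "tz": 25, "roll": 0, "jaw": 50},
    {"tx": 0, "ty": 0, "tz": 15, "roll": 0, "jaw": 50},
    {"tx": 0, "ty": 0, "tz": 0, "roll": 0, "jaw": 50},
    {"tx": 0, "ty": 0, "tz": 0, "roll": 0, "jaw": 50},
    {"tx": 0, "ty": 0, "tz": 0, "roll": 0, "jaw": 50}
  ]
}}

```text
time_s: 11.7
tcp_pos: [0.6081, 0.1711, 0.0414]
orientation: [[0.871, 0.492, -0.001], [0.492, -0.871, -0.0], [-0.001, -0.0, -1.0]]
wrist_force: [0.3, 0.5, -0.0]
width: 0.0501
grip_force: 0.0
```

```bash
python3 go.py .6083 .1709 .0035 29.6; python3 - <<'E'
from station import eyes
from h import *
s=eyes.snapshot("wrist"); np.savez("w6.npz",**s); cv2.imwrite("pics/w6.png",s["color"])
E
```

```text
roll -0.13 t [ 0.   0.3 37.9] n 0.9 t 11.7 w 0.05012048100489399
```

View pics/w6.png

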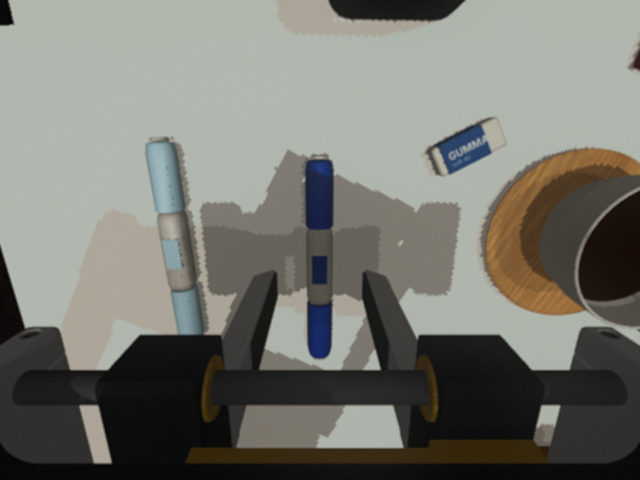

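The fingers straddle the mid-blue marker, aligned at (319,255). Descend, close and lift.

{"op": "send_rows", "data": {
  "increments": [
    {"tx": 0, "ty": 0, "tz": 15, "roll": 0, "jaw": 50},
    {"tx": 0, "ty": 0, "tz": 15, "roll": 0, "jaw": 50},
    {"tx": 0, "ty": 0, "tz": 7.5, "roll": 0, "jaw": 50},
    {"tx": 0, "ty": 0, "tz": 0, "roll": 0, "jaw": 50},
    {"tx": 0, "ty": 0, "tz": 0, "roll": 0, "jaw": 10},
    {"tx": 0, "ty": 0, "tz": 0, "roll": 0, "jaw": 10},
    {"tx": 0, "ty": 0, "tz": 0, "roll": 0, "jaw": 10},
    {"tx": 0, "ty": 0, "tz": 0, "roll": 0, "jaw": 10},
    {"tx": 0, "ty": 0, "tz": 0, "roll": 0, "jaw": 10},
    {"tx": 0, "ty": 0, "tz": 0, "roll": 0, "jaw": 10},
    {"tx": 0, "ty": 0, "tz": 0, "roll": 0, "jaw": 10},
    {"tx": 0, "ty": 0, "tz": 0, "roll": 0, "jaw": 10}
  ]
}}

```text
time_s: 12.75
tcp_pos: [0.6087, 0.1714, 0.0049]
orientation: [[0.87, 0.492, 0.001], [0.492, -0.87, 0.0], [0.001, 0.0, -1.0]]
wrist_force: [-0.7, 0.1, 2.9]
width: 0.0178
grip_force: 20.0
```

{"op": "send_rows", "data": {
  "increments": [
    {"tx": 0, "ty": 0, "tz": -10, "roll": 0, "jaw": 10},
    {"tx": 0, "ty": 0, "tz": -20, "roll": 0, "jaw": 10},
    {"tx": 0, "ty": 0, "tz": -25, "roll": 0, "jaw": 10},
    {"tx": 0, "ty": 0, "tz": -25, "roll": 0, "jaw": 10},
    {"tx": 0, "ty": 0, "tz": -20, "roll": 0, "jaw": 10},
    {"tx": -10, "ty": 15, "tz": 0, "roll": 0, "jaw": 10},
    {"tx": -19.5, "ty": 29, "tz": 0, "roll": 0, "jaw": 10},
    {"tx": -19.5, "ty": 29, "tz": 0, "roll": 0, "jaw": 10},
    {"tx": -19.5, "ty": 29, "tz": 0, "roll": 0, "jaw": 10},
    {"tx": -19.5, "ty": 29, "tz": 0, "roll": 0, "jaw": 10},
    {"tx": -19.5, "ty": 29, "tz": 0, "roll": 0, "jaw": 10},
    {"tx": -19.5, "ty": 29, "tz": 0, "roll": 0, "jaw": 10},
    {"tx": -19.5, "ty": 29, "tz": 0, "roll": 0, "jaw": 10},
    {"tx": -19.5, "ty": 29, "tz": 0, "roll": 0, "jaw": 10},
    {"tx": -19.5, "ty": 29, "tz": 0, "roll": 0, "jaw": 10},
    {"tx": -19.5, "ty": 29, "tz": 0, "roll": 0, "jaw": 10},
    {"tx": -14, "ty": 21, "tz": 0, "roll": 0, "jaw": 10},
    {"tx": 0, "ty": 0, "tz": 0, "roll": 0, "jaw": 10},
    {"tx": 0, "ty": 0, "tz": 0, "roll": 0, "jaw": 10},
    {"tx": 0, "ty": 0, "tz": 0, "roll": 0, "jaw": 10}
  ]
}}

```text
time_s: 14.42
tcp_pos: [0.5778, -0.2196, 0.1042]
orientation: [[0.87, 0.492, -0.0], [0.492, -0.87, 0.001], [0.0, -0.001, -1.0]]
wrist_force: [0.4, -0.0, -0.8]
width: 0.0176
grip_force: 20.0
```

```bash
python3 go.py .5793 -.2197 .045 29.5
```

```text
roll -0.02 t [ 1.2  0.8 59.2] n 1.4 t 14.4167 w 0.017599140784354372
```

{"op": "send_rows", "data": {
  "increments": [
    {"tx": 0.5, "ty": 0.8, "tz": 15, "roll": 0, "jaw": 10},
    {"tx": 0, "ty": 0, "tz": 20, "roll": 0, "jaw": 10},
    {"tx": 0, "ty": 0, "tz": 16, "roll": 0, "jaw": 10},
    {"tx": 0, "ty": 0, "tz": 8, "roll": 0, "jaw": 10},
    {"tx": 0, "ty": 0, "tz": 0, "roll": 0, "jaw": 10},
    {"tx": 0, "ty": 0, "tz": 0, "roll": 0, "jaw": 10},
    {"tx": 0, "ty": 0, "tz": 0, "roll": 0, "jaw": 10}
  ]
}}

```text
time_s: 15.0
tcp_pos: [0.58, -0.2204, 0.0464]
orientation: [[0.87, 0.493, 0.002], [0.493, -0.87, -0.001], [0.001, 0.002, -1.0]]
wrist_force: [-0.9, 0.3, -0.8]
width: 0.0175
grip_force: 20.0
```

```bash
python3 go.py .5793 -.2197 .0235 29.5
```

```text
roll 0.05 t [-0.2 -1.  22.9] n 0.6 t 15.0 w 0.017537020700339793
```

{"op": "send_rows", "data": {
  "increments": [
    {"tx": 0, "ty": -1, "tz": 8, "roll": 0, "jaw": 10},
    {"tx": 0, "ty": 0, "tz": 8, "roll": 0, "jaw": 10},
    {"tx": 0, "ty": 0, "tz": 6.5, "roll": 0, "jaw": 10},
    {"tx": 0, "ty": 0, "tz": 0, "roll": 0, "jaw": 10},
    {"tx": 0, "ty": 0, "tz": 0, "roll": 0, "jaw": 10},
    {"tx": 0, "ty": 0, "tz": 0, "roll": 0, "jaw": 32},
    {"tx": 0, "ty": 0, "tz": 0, "roll": 0, "jaw": 32},
    {"tx": 0, "ty": 0, "tz": 0, "roll": 0, "jaw": 32},
    {"tx": 0, "ty": 0, "tz": 0, "roll": 0, "jaw": 32},
    {"tx": 0, "ty": 0, "tz": -15, "roll": 0, "jaw": 32},
    {"tx": 0, "ty": 0, "tz": -25, "roll": 0, "jaw": 32},
    {"tx": 0, "ty": 0, "tz": -25, "roll": 0, "jaw": 50},
    {"tx": 0, "ty": 0, "tz": -15, "roll": 0, "jaw": 50},
    {"tx": 0, "ty": 0, "tz": 0, "roll": 0, "jaw": 50},
    {"tx": 0, "ty": 0, "tz": 0, "roll": 0, "jaw": 50}
  ]
}}

```text
time_s: 16.25
tcp_pos: [0.5792, -0.2202, 0.1038]
orientation: [[0.87, 0.492, 0.002], [0.492, -0.87, -0.001], [0.001, 0.002, -1.0]]
wrist_force: [-0.6, 0.6, -1.0]
width: 0.0494
grip_force: 0.0
```

```bash
python3 go.py .402 .1918 .10 37.5;  python3 - <<'E'
from station import eyes
import cv2, numpy as np
s=eyes.snapshot("wrist"); np.savez("w7.npz",**s); cv2.imwrite("pics/w7.png",s["color"])
E
```

```text
roll -8.0 t [ 110.3 -434.7    3.8] n 10.9 t 16.25 w 0.049385735276184256
```

View pics/w7.png

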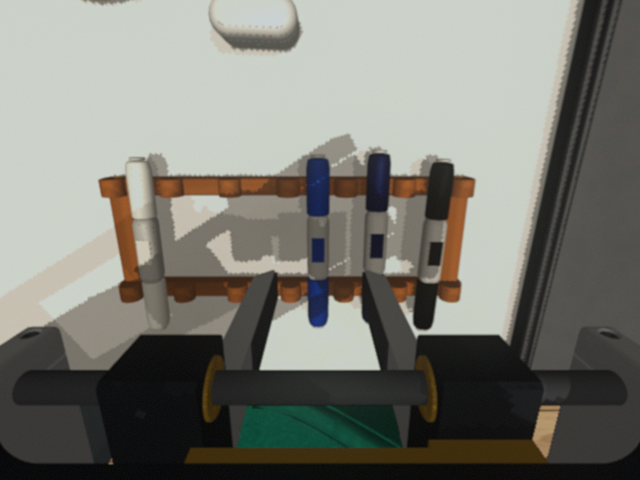

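Mid-blue is seated, from (317,158) to (318,326), next to dark. Next is light.

{"op": "send_rows", "data": {
  "increments": [
    {"tx": 0, "ty": 0, "tz": 0, "roll": -4, "jaw": 50},
    {"tx": 0, "ty": 0, "tz": 0, "roll": -4, "jaw": 50},
    {"tx": 8.3, "ty": -32.5, "tz": 0, "roll": 0, "jaw": 50},
    {"tx": 8.3, "ty": -32.5, "tz": 0, "roll": 0, "jaw": 50},
    {"tx": 8.3, "ty": -32.5, "tz": 0, "roll": 0, "jaw": 50},
    {"tx": 8.3, "ty": -32.5, "tz": 0, "roll": 0, "jaw": 50},
    {"tx": 8.3, "ty": -32.5, "tz": 0, "roll": 0, "jaw": 50},
    {"tx": 8.3, "ty": -32.5, "tz": 0, "roll": 0, "jaw": 50},
    {"tx": 8.3, "ty": -32.5, "tz": 0, "roll": 0, "jaw": 50},
    {"tx": 8.3, "ty": -32.5, "tz": 0, "roll": 0, "jaw": 50},
    {"tx": 8.3, "ty": -32.5, "tz": 0, "roll": 0, "jaw": 50},
    {"tx": 8.3, "ty": -32.5, "tz": 0, "roll": 0, "jaw": 50},
    {"tx": 8.3, "ty": -32.5, "tz": 0, "roll": 0, "jaw": 50},
    {"tx": 8.3, "ty": -32.5, "tz": 5, "roll": 0, "jaw": 50},
    {"tx": 8.3, "ty": -32.5, "tz": 15, "roll": 0, "jaw": 50},
    {"tx": 3, "ty": -12, "tz": 20, "roll": 0, "jaw": 50},
    {"tx": 0, "ty": 0, "tz": 15, "roll": 0, "jaw": 50},
    {"tx": 0, "ty": 0, "tz": 10, "roll": 0, "jaw": 50},
    {"tx": 0, "ty": 0, "tz": 0, "roll": 0, "jaw": 50},
    {"tx": 0, "ty": 0, "tz": 0, "roll": 0, "jaw": 50}
  ]
}}

```text
time_s: 17.97
tcp_pos: [0.4009, 0.1918, 0.0366]
orientation: [[0.794, 0.608, -0.003], [0.608, -0.794, -0.001], [-0.003, -0.001, -1.0]]
wrist_force: [0.4, -0.4, -0.1]
width: 0.0501
grip_force: 0.0
```

```bash
python3 go.py .402 .1918 .0040 37.5;  python3 - <<'E'
from station import eyes
from h import *
s=eyes.snapshot("wrist"); cv2.imwrite("pics/w8.png",s["color"])
k,c,a,L,N=caps(s,(255,100,385,400),(90,80,60),(130,255,255),.010); print(np.round(c,4),a,L,N)
E
```

```text
roll -0.04 t [ 0.9  0.7 32.6] n 0.8 t 17.9667 w 0.050080485172246864
[0.4007 0.1918 0.01  ] 37.46992041956388 0.14429238034645903 3644
```

The wrist view agrees: centre (.4007,.1918), 37.5°, length 0.144. Descend and close.

{"op": "send_rows", "data": {
  "increments": [
    {"tx": 0, "ty": 0, "tz": 15, "roll": 0, "jaw": 50},
    {"tx": 0, "ty": 0, "tz": 12, "roll": 0, "jaw": 50},
    {"tx": 0, "ty": 0, "tz": 5.5, "roll": 0, "jaw": 50},
    {"tx": 0, "ty": 0, "tz": 0, "roll": 0, "jaw": 50},
    {"tx": 0, "ty": 0, "tz": 0, "roll": 0, "jaw": 10},
    {"tx": 0, "ty": 0, "tz": 0, "roll": 0, "jaw": 10},
    {"tx": 0, "ty": 0, "tz": 0, "roll": 0, "jaw": 10},
    {"tx": 0, "ty": 0, "tz": 0, "roll": 0, "jaw": 10},
    {"tx": 0, "ty": 0, "tz": 0, "roll": 0, "jaw": 10},
    {"tx": 0, "ty": 0, "tz": 0, "roll": 0, "jaw": 10},
    {"tx": 0, "ty": 0, "tz": 0, "roll": 0, "jaw": 10},
    {"tx": 0, "ty": 0, "tz": 0, "roll": 0, "jaw": 10}
  ]
}}

```text
time_s: 19.02
tcp_pos: [0.4023, 0.1925, 0.0057]
orientation: [[0.793, 0.609, 0.001], [0.609, -0.793, 0.0], [0.001, 0.0, -1.0]]
wrist_force: [0.1, -0.2, 3.2]
width: 0.0177
grip_force: 20.0
```

{"op": "send_rows", "data": {
  "increments": [
    {"tx": 0, "ty": 0, "tz": -10, "roll": 0, "jaw": 10},
    {"tx": 0, "ty": 0, "tz": -20, "roll": 0, "jaw": 10},
    {"tx": 0, "ty": 0, "tz": -25, "roll": 4, "jaw": 10},
    {"tx": 0, "ty": 0, "tz": -25, "roll": 4, "jaw": 10},
    {"tx": -2, "ty": 16, "tz": -20, "roll": 0, "jaw": 10},
    {"tx": -4.1, "ty": 33, "tz": 0, "roll": 0, "jaw": 10},
    {"tx": -4.1, "ty": 33, "tz": 0, "roll": 0, "jaw": 10},
    {"tx": -4.1, "ty": 33, "tz": 0, "roll": 0, "jaw": 10},
    {"tx": -4.1, "ty": 33, "tz": 0, "roll": 0, "jaw": 10},
    {"tx": -4.1, "ty": 33, "tz": 0, "roll": 0, "jaw": 10},
    {"tx": -4.1, "ty": 33, "tz": 0, "roll": 0, "jaw": 10},
    {"tx": -4.1, "ty": 33, "tz": 0, "roll": 0, "jaw": 10},
    {"tx": -4.1, "ty": 33, "tz": 0, "roll": 0, "jaw": 10},
    {"tx": -4.1, "ty": 33, "tz": 0, "roll": 0, "jaw": 10},
    {"tx": -4.1, "ty": 33, "tz": 0, "roll": 0, "jaw": 10},
    {"tx": -4.1, "ty": 33, "tz": 0, "roll": 0, "jaw": 10},
    {"tx": -2, "ty": 21, "tz": 0, "roll": 0, "jaw": 10},
    {"tx": 0, "ty": 0, "tz": 0, "roll": 0, "jaw": 10},
    {"tx": 0, "ty": 0, "tz": 0, "roll": 0, "jaw": 10},
    {"tx": 0, "ty": 0, "tz": 0, "roll": 0, "jaw": 10}
  ]
}}

```text
time_s: 20.68
tcp_pos: [0.5553, -0.1789, 0.105]
orientation: [[0.87, 0.492, -0.001], [0.492, -0.87, 0.001], [-0.001, -0.002, -1.0]]
wrist_force: [-0.1, 1.1, -0.2]
width: 0.0178
grip_force: 20.0
```

```bash
python3 go.py .5567 -.1797 .045 29.5
```

```text
roll 0.0 t [ 0.8  1.4 60. ] n 1.5 t 20.6833 w 0.01784012382205364
```

{"op": "send_rows", "data": {
  "increments": [
    {"tx": 0, "ty": 0.5, "tz": 15, "roll": 0, "jaw": 10},
    {"tx": 0, "ty": 0, "tz": 20, "roll": 0, "jaw": 10},
    {"tx": 0, "ty": 0, "tz": 16, "roll": 0, "jaw": 10},
    {"tx": 0, "ty": 0, "tz": 9, "roll": 0, "jaw": 10},
    {"tx": 0, "ty": 0, "tz": 0, "roll": 0, "jaw": 10},
    {"tx": 0, "ty": 0, "tz": 0, "roll": 0, "jaw": 10},
    {"tx": 0, "ty": 0, "tz": 0, "roll": 0, "jaw": 10}
  ]
}}

```text
time_s: 21.27
tcp_pos: [0.5571, -0.1801, 0.0464]
orientation: [[0.87, 0.493, 0.002], [0.493, -0.87, -0.001], [0.001, 0.001, -1.0]]
wrist_force: [0.7, -1.0, -1.2]
width: 0.0176
grip_force: 20.0
```

```bash
python3 go.py .5567 -.1797 .024 29.5
```

```text
roll 0.04 t [-0.2 -0.6 22.4] n 0.5 t 21.2667 w 0.01763954661081407
```

{"op": "send_rows", "data": {
  "increments": [
    {"tx": 0, "ty": -0.6, "tz": 8, "roll": 0, "jaw": 10},
    {"tx": 0, "ty": 0, "tz": 8, "roll": 0, "jaw": 10},
    {"tx": 0, "ty": 0, "tz": 6, "roll": 0, "jaw": 10},
    {"tx": 0, "ty": 0, "tz": 0, "roll": 0, "jaw": 10},
    {"tx": 0, "ty": 0, "tz": 0, "roll": 0, "jaw": 10},
    {"tx": 0, "ty": 0, "tz": 0, "roll": 0, "jaw": 32},
    {"tx": 0, "ty": 0, "tz": 0, "roll": 0, "jaw": 32},
    {"tx": 0, "ty": 0, "tz": 0, "roll": 0, "jaw": 32},
    {"tx": 0, "ty": 0, "tz": 0, "roll": 0, "jaw": 32},
    {"tx": 0, "ty": 0, "tz": -15, "roll": 0, "jaw": 32},
    {"tx": 0, "ty": 0, "tz": -25, "roll": 0, "jaw": 32},
    {"tx": 0, "ty": 0, "tz": -25, "roll": 0, "jaw": 50},
    {"tx": 0, "ty": 0, "tz": -15, "roll": 0, "jaw": 50},
    {"tx": 0, "ty": 0, "tz": 0, "roll": 0, "jaw": 50},
    {"tx": 0, "ty": 0, "tz": 0, "roll": 0, "jaw": 50}
  ]
}}

```text
time_s: 22.52
tcp_pos: [0.5568, -0.1802, 0.1041]
orientation: [[0.87, 0.492, 0.002], [0.492, -0.87, -0.001], [0.001, 0.002, -1.0]]
wrist_force: [0.9, -0.9, -0.9]
width: 0.0496
grip_force: 0.0
```

```bash
python3 go.py .5707 .2596 .10 31.1;  python3 - <<'E'
from station import eyes
import cv2, numpy as np
s=eyes.snapshot("wrist"); np.savez("w9.npz",**s); cv2.imwrite("pics/w9.png",s["color"])
E
```

```text
roll -1.6 t [ 239.1 -369.4    4.1] n 10.7 t 22.5167 w 0.049619091801797174
```

View pics/w9.png

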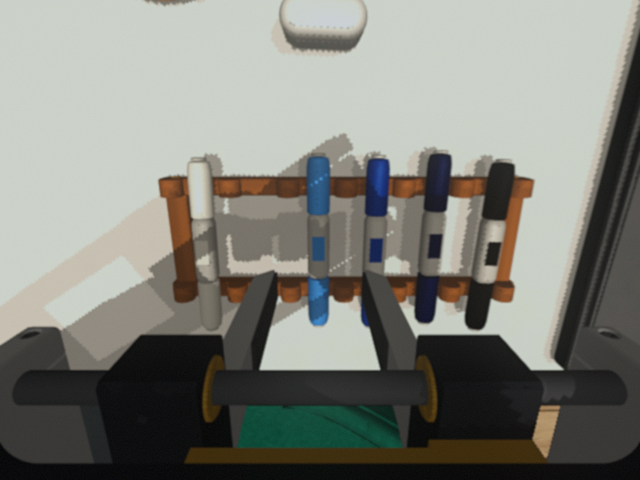

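Light is seated, from (317,157) to (318,325). Only the pale notch, next to white, is still empty.

{"op": "send_rows", "data": {
  "increments": [
    {"tx": 0, "ty": 0, "tz": 0, "roll": -1.6, "jaw": 50},
    {"tx": 9, "ty": -14, "tz": 0, "roll": 0, "jaw": 50},
    {"tx": 18.5, "ty": -28.5, "tz": 0, "roll": 0, "jaw": 50},
    {"tx": 18.5, "ty": -28.5, "tz": 0, "roll": 0, "jaw": 50},
    {"tx": 18.5, "ty": -28.5, "tz": 0, "roll": 0, "jaw": 50},
    {"tx": 18.5, "ty": -28.5, "tz": 0, "roll": 0, "jaw": 50},
    {"tx": 18.5, "ty": -28.5, "tz": 0, "roll": 0, "jaw": 50},
    {"tx": 18.5, "ty": -28.5, "tz": 0, "roll": 0, "jaw": 50},
    {"tx": 18.5, "ty": -28.5, "tz": 0, "roll": 0, "jaw": 50},
    {"tx": 18.5, "ty": -28.5, "tz": 0, "roll": 0, "jaw": 50},
    {"tx": 18.5, "ty": -28.5, "tz": 0, "roll": 0, "jaw": 50},
    {"tx": 18.5, "ty": -28.5, "tz": 0, "roll": 0, "jaw": 50},
    {"tx": 18.5, "ty": -28.5, "tz": 5, "roll": 0, "jaw": 50},
    {"tx": 18.5, "ty": -28.5, "tz": 15, "roll": 0, "jaw": 50},
    {"tx": 8, "ty": -13, "tz": 20, "roll": 0, "jaw": 50},
    {"tx": 0, "ty": 0, "tz": 15, "roll": 0, "jaw": 50},
    {"tx": 0, "ty": 0, "tz": 10, "roll": 0, "jaw": 50},
    {"tx": 0, "ty": 0, "tz": 0, "roll": 0, "jaw": 50},
    {"tx": 0, "ty": 0, "tz": 0, "roll": 0, "jaw": 50},
    {"tx": 0, "ty": 0, "tz": 0, "roll": 0, "jaw": 50}
  ]
}}

```text
time_s: 24.23
tcp_pos: [0.5707, 0.2589, 0.0385]
orientation: [[0.857, 0.516, 0.0], [0.516, -0.857, 0.0], [0.0, 0.0, -1.0]]
wrist_force: [-0.4, -0.6, -0.5]
width: 0.0502
grip_force: 0.0
```

```bash
python3 go.py .5707 .2596 .0035 31.1;  python3 - <<'E'
from station import eyes
from h import *
s=eyes.snapshot("wrist"); cv2.imwrite("pics/w10.png",s["color"])
k,c,a,L,N=caps(s,(275,100,365,400),(85,28,80),(120,160,255),.010); print(np.round(c,4),a,L,N)
E
```

```text
roll -0.07 t [ 0.4 -0.5 35. ] n 0.9 t 24.2333 w 0.050214956709913
[0.5683 0.2595 0.01  ] 30.91560744287574 0.14364388878376982 3345
```

{"op": "send_rows", "data": {
  "increments": [
    {"tx": -1, "ty": -0.7, "tz": 15, "roll": 0, "jaw": 50},
    {"tx": 0, "ty": 0, "tz": 13, "roll": 0, "jaw": 50},
    {"tx": 0, "ty": 0, "tz": 6.5, "roll": 0, "jaw": 50},
    {"tx": 0, "ty": 0, "tz": 0, "roll": 0, "jaw": 50},
    {"tx": 0, "ty": 0, "tz": 0, "roll": 0, "jaw": 10},
    {"tx": 0, "ty": 0, "tz": 0, "roll": 0, "jaw": 10},
    {"tx": 0, "ty": 0, "tz": 0, "roll": 0, "jaw": 10},
    {"tx": 0, "ty": 0, "tz": 0, "roll": 0, "jaw": 10},
    {"tx": 0, "ty": 0, "tz": 0, "roll": 0, "jaw": 10},
    {"tx": 0, "ty": 0, "tz": 0, "roll": 0, "jaw": 10},
    {"tx": 0, "ty": 0, "tz": 0, "roll": 0, "jaw": 10},
    {"tx": 0, "ty": 0, "tz": 0, "roll": 0, "jaw": 10}
  ]
}}

```text
time_s: 25.28
tcp_pos: [0.5694, 0.2598, 0.0043]
orientation: [[0.856, 0.517, 0.001], [0.517, -0.856, 0.0], [0.001, 0.0, -1.0]]
wrist_force: [-0.8, 0.2, 2.2]
width: 0.0177
grip_force: 20.0
```

{"op": "send_rows", "data": {
  "increments": [
    {"tx": 0, "ty": 0, "tz": -10, "roll": 0, "jaw": 10},
    {"tx": 0, "ty": 0, "tz": -20, "roll": 0, "jaw": 10},
    {"tx": 0, "ty": 0, "tz": -25, "roll": 1.65, "jaw": 10},
    {"tx": 0, "ty": 0, "tz": -25, "roll": 0, "jaw": 10},
    {"tx": -9, "ty": 13, "tz": -20, "roll": 0, "jaw": 10},
    {"tx": -18.9, "ty": 27.5, "tz": 0, "roll": 0, "jaw": 10},
    {"tx": -18.9, "ty": 27.5, "tz": 0, "roll": 0, "jaw": 10},
    {"tx": -18.9, "ty": 27.5, "tz": 0, "roll": 0, "jaw": 10},
    {"tx": -18.9, "ty": 27.5, "tz": 0, "roll": 0, "jaw": 10},
    {"tx": -18.9, "ty": 27.5, "tz": 0, "roll": 0, "jaw": 10},
    {"tx": -18.9, "ty": 27.5, "tz": 0, "roll": 0, "jaw": 10},
    {"tx": -18.9, "ty": 27.5, "tz": 0, "roll": 0, "jaw": 10},
    {"tx": -18.9, "ty": 27.5, "tz": 0, "roll": 0, "jaw": 10},
    {"tx": -18.9, "ty": 27.5, "tz": 0, "roll": 0, "jaw": 10},
    {"tx": -18.9, "ty": 27.5, "tz": 0, "roll": 0, "jaw": 10},
    {"tx": -18.9, "ty": 27.5, "tz": 0, "roll": 0, "jaw": 10},
    {"tx": -10.6, "ty": 14.7, "tz": 0, "roll": 0, "jaw": 10},
    {"tx": 0, "ty": 0, "tz": 0, "roll": 0, "jaw": 10},
    {"tx": 0, "ty": 0, "tz": 0, "roll": 0, "jaw": 10},
    {"tx": 0, "ty": 0, "tz": 0, "roll": 0, "jaw": 10}
  ]
}}

```text
time_s: 26.95
tcp_pos: [0.533, -0.139, 0.1039]
orientation: [[0.871, 0.492, -0.0], [0.492, -0.871, 0.001], [0.0, -0.001, -1.0]]
wrist_force: [0.1, 0.8, 0.1]
width: 0.0175
grip_force: 20.0
```

```bash
python3 go.py .5340 -.1396 .045 29.5
```

```text
roll -0.05 t [ 0.5  1.  58.9] n 1.4 t 26.95 w 0.017512319734901832
```

{"op": "send_rows", "data": {
  "increments": [
    {"tx": 0, "ty": 0.4, "tz": 15, "roll": 0, "jaw": 10},
    {"tx": 0, "ty": 0, "tz": 20, "roll": 0, "jaw": 10},
    {"tx": 0, "ty": 0, "tz": 16, "roll": 0, "jaw": 10},
    {"tx": 0, "ty": 0, "tz": 8, "roll": 0, "jaw": 10},
    {"tx": 0, "ty": 0, "tz": 0, "roll": 0, "jaw": 10},
    {"tx": 0, "ty": 0, "tz": 0, "roll": 0, "jaw": 10},
    {"tx": 0, "ty": 0, "tz": 0, "roll": 0, "jaw": 10}
  ]
}}

```text
time_s: 27.53
tcp_pos: [0.5343, -0.1398, 0.0458]
orientation: [[0.87, 0.492, 0.002], [0.492, -0.87, -0.001], [0.001, 0.001, -1.0]]
wrist_force: [0.1, 0.9, -0.4]
width: 0.0176
grip_force: 20.0
```

```bash
python3 go.py .5340 -.1396 .023 29.5
```

```text
roll -0.0 t [-0.2 -0.3 22.8] n 0.6 t 27.5333 w 0.017626959626349515
```

{"op": "send_rows", "data": {
  "increments": [
    {"tx": 0, "ty": -0.3, "tz": 8, "roll": 0, "jaw": 10},
    {"tx": 0, "ty": 0, "tz": 8, "roll": 0, "jaw": 10},
    {"tx": 0, "ty": 0, "tz": 6.5, "roll": 0, "jaw": 10},
    {"tx": 0, "ty": 0, "tz": 0, "roll": 0, "jaw": 10},
    {"tx": 0, "ty": 0, "tz": 0, "roll": 0, "jaw": 10},
    {"tx": 0, "ty": 0, "tz": 0, "roll": 0, "jaw": 32},
    {"tx": 0, "ty": 0, "tz": 0, "roll": 0, "jaw": 32},
    {"tx": 0, "ty": 0, "tz": 0, "roll": 0, "jaw": 32},
    {"tx": 0, "ty": 0, "tz": 0, "roll": 0, "jaw": 32},
    {"tx": 0, "ty": 0, "tz": -15, "roll": 0, "jaw": 32},
    {"tx": 0, "ty": 0, "tz": -25, "roll": 0, "jaw": 32},
    {"tx": 0, "ty": 0, "tz": -30, "roll": 0, "jaw": 50},
    {"tx": 0, "ty": 0, "tz": -30, "roll": 0, "jaw": 50},
    {"tx": -20, "ty": 20, "tz": -20, "roll": 0, "jaw": 50},
    {"tx": -20, "ty": 20, "tz": 0, "roll": 0, "jaw": 50},
    {"tx": 0, "ty": 0, "tz": 0, "roll": 0, "jaw": 50},
    {"tx": 0, "ty": 0, "tz": 0, "roll": 0, "jaw": 50},
    {"tx": 0, "ty": 0, "tz": 0, "roll": 0, "jaw": 50}
  ]
}}

```text
time_s: 29.03
tcp_pos: [0.5175, -0.1937, 0.1416]
orientation: [[0.871, 0.491, -0.001], [0.491, -0.871, 0.001], [-0.0, -0.002, -1.0]]
wrist_force: [-0.3, 0.6, -0.3]
width: 0.0502
grip_force: 0.0
```

```bash
python3 - <<'E'
from station import eyes
import cv2, numpy as np
s=eyes.snapshot("wrist"); np.savez("w11.npz",**s); cv2.imwrite("pics/w11.png",s["color"])
E
```

```text
(no output)
```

View pics/w11.png

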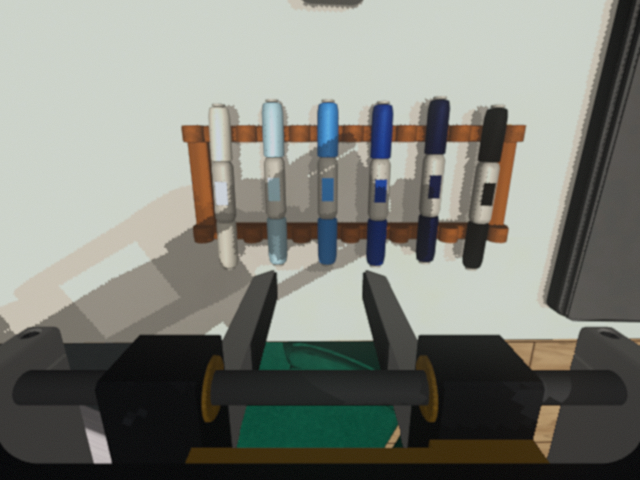

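All six markers lie in the notches in order: white, pale, light, mid, dark, black, at columns 222, 274, 328, 380, 433 and 485. Their ends line up within about 9 px, the gripper is clear of the rest, and I'm handing in.

```bash
python3 -c "
from station import ticket
print(ticket.finish_job())"
```

```text
the job is handed in; nothing more can be done
None
```

All four blue markers are in the rest, graded palest (next to white) to darkest (next to black), and the job was handed in at about 29 s; no verdict was returned.

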